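# Load the thin specimen carrier from the drying plinth into the scanner nest

## Task

Slide the thin specimen carrier along the drying plinth until its end hangs well over the open edge and take it by that end, then set it down balanced on the rubber-topped post and let go. Take it again by its middle and lower it, pellets up, into the scanner nest so that it lies flat on the support between all the guides. Never drop the carrier, and leave everything else on the bench where it stands.

Things in the scene. Friction and masses are not known exactly. Their poses are not given: they have to be found in the camera images.
- carrier: thin flat aluminium specimen carrier, 120 x 44 x 4 mm, about 0.06 kg, three round brown pellets flush in its upper face. Origin: centre of its underside; x along its 120 mm length, y across, z up. It is longer than the gripper opens, and inside the plinth's rims there is no room for fingers beside it: there it can only be slid.
- plinth: low grey drying plinth fixed to the bench, 230 mm long (x) x 80 mm wide (y), flat floor 60 mm above the bench. Origin: centre of its underside. Rims 8 mm wide and 8 mm high stand along both long sides (64 mm between them) and the +x end; the -x end, facing the robot, is open. The carrier starts flat on the floor, lengthwise, with over 40 mm of free floor between it and the +x rim.
- plinth_edge (a point): middle of the open (-x) edge of the plinth's floor, a plain drop, 60 mm above the bench; axes as the plinth's: +x points back along the plinth, away from the open edge.
- post: the fixed transfer post. Origin: centre of its foot, on the bench. Foot 72 mm across and 14 mm high, stem 24 mm across.
- post_top (a point): centre of the transfer post's flat, level, round rubber top, 34 mm across, 70 mm above the bench. The carrier balances on it with its middle over the top, and its sides then stand clear for the fingers.
- nest: scanner nest fixed to the bench: white base 190 x 125 x 28 mm, on it a black support 104 x 28 mm, top 62 mm above the bench, between sheet-steel guides. Origin: centre of the underside; x along its length. The guides are upright to 74 mm above the bench, then flare outwards to 85 mm.
- nest_floor (a point): centre of the top of the nest's support, 62 mm above the bench, for the middle of the carrier's underside; axes as the nest's. Guides at each long side run from 25 to 63 mm either side of it, inner faces 24.5 mm from the centreline; end guides' inner faces 63 mm from it. The 50 mm gap at the middle of each long side is for the fingers: only a carrier held by its middle goes in.
- tube_rack: white rack of blue-capped tubes, 100 x 160 mm, 100 mm tall; a bystander. Origin: centre of its underside.
- can: steel can, 80 mm across, 100 mm tall; a bystander. Origin: centre of its underside.
- dish: shallow glass dish, 90 mm across, 18 mm tall; a bystander. Origin: centre of its underside.
- screwdriver: screwdriver lying on the bench; a bystander. Origin: on its handle-to-blade axis.
- jar: white jar, 52 mm across, 60 mm tall; a bystander. Origin: centre of its underside.
- carton: cardboard carton, 120 x 160 mm, 100 mm tall; a bystander. Origin: centre of its underside.
- small_jar: small amber jar, 40 mm across, 50 mm tall; a bystander. Origin: centre of its underside.
Things that resemble listed ones, but are neither listed nor needed, are in the scene too. Leave any orange or red look-alike of the plinth alone. There is more than one size of the carrier; the job needs the larger.

How it is judged:
By the outcome, as a careful person would: the job done as asked, in the order asked, and still so for the second after the job is handed in, with the robot touching nothing.
It also fails if it takes over 64 s, if anything falls off the work surface, if the arm or the gripper's body presses on something with over 40 N, if the wrist force passes 120 N, or if a joint passes its speed limit or range.

## Robot

A 6-joint arm with a two-finger parallel gripper is mounted at the origin on the work surface. World frame = base frame: x ahead of the robot, y to its left, z up, the work surface at z = 0. Lengths are in m, angles in rad, forces in N, time in s.
With the tool pointing down it reaches from about 0.375 to 0.9 m from the base axis. Payload 3.1 kg.
Tool frame: the origin (TCP) lies at the centre of the arm's flange, where the gripper is bolted on; the fingertips stand robot.tip_extent ahead of it and the grasp point (between the pads) lies 164 mm ahead of it (robot.tip_extent is the distance from the TCP to the fingertips, in m); z points along the fingers, y is the line along which they close (so a half turn about z gives the same grasp; the last joint's range is limited). The gripper opens to 87 mm and grips with 3 to 60 N. Pads are 19 mm wide; open, the fingers measure 117 mm over their backs; the gripper's body (75 mm by 190 mm) begins 51 mm behind the grasp point.
Start: joints at [-1.444, 0.527, 1.433, -0, 1.181, -0.178], TCP at [0.188, -0.596, 0.405] pointing down, gripper open.
Joint ranges: [-3.08, 3.08], [-0.75, 2.2], [0.22, 2.44], [-1.43, 4.57], [0, 2.65], [-2.85, 2.85]. Speed limits (rad/s): [2.79, 2.79, 3.14, 3.14, 3.14, 3.14].

## Interface

Orientations are given as a unit quaternion [x, y, z, w].
In Python, from rig import get_obs, camera, hand_in, cut_out, robot gives the robot as it stands.
- The arm moves only by the tool step_arm, never from a script. Its argument "rows" is a list of rows, each a list of 6 numbers: the shift along the world's x, y, z in m, then the turn, a rotation vector about the world's x, y, z in degrees. A call has 1 to 12 rows; each row shifts and turns the commanded pose from where the row before left it; what a row does not reach is not made up. A row lasts 1/8 s, in which the tool goes at most 62.5 mm and 10.7 degrees, less where a joint would pass 70% of its speed; a pose out of reach is approached as far as the arm can. A call is refused whole if a number of a shift passes 0.0625 or a number of a turn 10.7, either way. A call with a gripper value outside its range is refused whole. "jaw" is the finger opening in m, from 0 to 0.087, set as the call begins (left out, the last holds). The fingers move at their own pace and stop on an object; "squeeze" is the grip in N (left out, the last holds). Time passes only in rows, so rows that do not move let the fingers close. It gives the time, the measured TCP pose, the force, the opening and the grip force at its end, in the units of the state.
- get_obs(): the state, without advancing time (a new reading comes with each control period).
- camera(name): name is "scene" or "top" or "wrist"; returns a dict with "pixels" (400x640x3 uint8, blue, green, red), "depth" (400x640 float32, m along the optical axis (not along the pixel's ray), 0 where there is no reading), "fov_y" (degrees; the focal length in pixels is half the picture's height over the tangent of half this angle, whatever the lens; pixels are square), "cx", "cy" (the principal point, pixels), "extrinsics" (4x4, takes a point from camera to world coordinates); the wrist camera has in their place "mount" (4x4, takes a point from camera to tool coordinates, whose origin is the TCP and whose axes are the flange's). Camera axes: x right, y up, looking along -z (the intrinsics and any distortion apply to the point x, -y, -z); pixel columns grow to the right and rows downward; lengths in m; the calibration is good to about 2 mm. A picture is of the moment at which its call begins: read the wrist's pose just before it.
- hand_in(): hands the job in; it is judged then, once.
Trained networks look in the newest picture that a camera, given by its name, has taken for a name from the list of things; names that differ only in an ending like _2 or _b are one class to them, and where a whole thing is asked for, a point or a joint stands for the part that bears it (a point fixed in the world has none). Each returns a list of dicts, best first, with "confidence" (0 to 1); they miss things now and then, are a little off and sometimes report something else, mostly with a low value. They report only what shows in the picture. A call takes as long as a camera call. They do not tell look-alikes from the thing itself.
- cut_out(label, camera): "region" (400x640 bool, what is visible of it) and "extent" ([centre column, centre row, width, height] in pixels, round what is visible of it).
The state is a dict: "time": time; "q": joint angles; "joint_velocities": joint speeds; "joint_torque": joint torques, N m; "position": TCP position; "tool_rot": TCP orientation; "ft_force": force on the tool from outside, world axes, zero at the start; "moment": the same for the moment, N m; "grip_width": finger opening in m; "grip_force": force on a finger pad.
Only numpy, scipy, OpenCV 4.12 (cv2) and the standard library are available. Lean on these libraries where they do the work, as an engineer would, in place of code of your own. Each camera call takes 0.05 s, during which the arm holds its last target. There are 200 camera calls.

## Working session

There is one attempt and no reset: what is moved stays moved. The work goes in short steps, Python scripts to look and compute and a tool call to move; the robot and the scene stay as the last step left them, time stands still between calls to the robot, and variables do not carry over. Pictures are saved under pics/ and viewed, at most 10 in all, crops included, and the job is handed in when it is done.

Besides the shell and the picture viewer there is one more tool, called as name([rows], argument=value, ...), one row to a line, values as JSON. step_arm: Moves the arm, as the interface text tells. Its arguments: {"type":"object","properties":{"rows":{"type":"array"},"jaw":{"type":"number"},"squeeze":{"type":"number"}},"required":["rows"]}

```bash
ls; mkdir -p pics; cat > h.py <<'E'
import numpy as np, cv2
from rig import get_obs, camera, hand_in, cut_out, robot
from scipy.spatial.transform import Rotation as R
def cloud(c, T):
    h,w=c["depth"].shape; f=h/2/np.tan(np.radians(c["fov_y"])/2)
    u,v=np.meshgrid(np.arange(w),np.arange(h)); d=c["depth"]
    P=np.stack([(u-c["cx"])/f*d,-(v-c["cy"])/f*d,-d,np.ones_like(d)],-1)
    return (P@T.T)[...,:3]
def toolT(o):
    T=np.eye(4);T[:3,:3]=R.from_quat(o["tool_rot"]).as_matrix();T[:3,3]=o["position"];return T
def shot(n):
    o=get_obs(); c=camera(n)
    T=c["extrinsics"] if n!="wrist" else toolT(o)@c["mount"]
    return c,cloud(c,np.array(T)),o
E
python3 - <<'E'
from h import *
print(robot, getattr(robot,'tip_extent',None))
for n in ["top","scene"]:
    c,P,o=shot(n); print(n,{k:v for k,v in c.items() if k not in("pixels","depth")})
    cv2.imwrite(f"pics/{n}1.png",c["pixels"])
    for l in ["carrier","plinth","post","nest","tube_rack","can","dish","screwdriver","jar","carton","small_jar"]:
        for r in cut_out(l,n)[:3]:
            m=r["region"]&(c["depth"]>0); p=P[m]
            if len(p)<5: continue
            zt=np.percentile(p[:,2],95); q=p[p[:,2]>zt-.008]
            rect=cv2.minAreaRect((q[:,:2]*1000).astype(np.float32))
            print(l,round(r["confidence"],2),np.round(r["extent"]),"ztop",round(zt,3),"rect",np.round(rect[0]),np.round(rect[1]),round(rect[2],1))
E
```

```text
pics
<Robot object at 0x7f77ecb57e00> 0.1822
top {'fov_y': 43.158678292919795, 'cx': 317.2712627874119, 'cy': 196.03256668307216, 'extrinsics': array([[-0.00959083,  0.98134767, -0.19200202,  0.21297692],
       [-0.99985152, -0.01216038, -0.01220904,  0.00175576],
       [-0.01431613,  0.19185642,  0.98131858,  1.54125395],
       [ 0.        ,  0.        ,  0.        ,  1.        ]])}
carrier 0.9 [409. 188.  17.  39.] ztop 0.069 rect [ 525. -251.] [ 45. 123.] 77.3
carrier 0.56 [360. 215.  20.  18.] ztop 0.008 rect [ 457. -113.] [28. 80.] 43.7
plinth 0.82 [262. 272.  35.  82.] ztop 0.07 rect [285. 188.] [ 81. 228.] 86.0
plinth 0.62 [464. 281.  33.  84.] ztop 0.07 rect [ 253. -395.] [ 82. 227.] 89.3
post 0.91 [324. 188.  23.  24.] ztop 0.073 rect [541.   4.] [32. 32.] 24.6
nest 0.8 [244. 176.  56.  71.] ztop 0.081 rect [576. 242.] [147.  70.] 17.3
tube_rack 0.86 [176. 167.  64.  40.] ztop 0.1 rect [605. 453.] [ 84. 149.] 3.0
can 0.56 [483. 175.  39.  32.] ztop 0.104 rect [ 566. -483.] [72. 70.] 18.1
can 0.53 [250. 176.  60.  65.] ztop 0.081 rect [576. 242.] [147.  70.] 17.3
dish
[... 1676 characters left out ...]
3.4
can 0.46 [263. 250.  28.  24.] ztop 0.017 rect [717. -28.] [83. 83.] 4.7
can 0.41 [252. 179.  72.  56.] ztop 0.068 rect [ 544. -247.] [ 85. 229.] 80.9
dish 0.67 [262. 249.  30.  23.] ztop 0.018 rect [717. -29.] [82. 86.] 19.1
screwdriver 0.78 [343. 196.  44.  30.] ztop 0.027 rect [433.  -0.] [25. 99.] 79.3
jar 0.72 [231. 231.  22.  22.] ztop 0.062 rect [ 733. -147.] [45. 40.] 69.0
jar 0.59 [367. 273.  61.  74.] ztop 0.081 rect [578. 245.] [149.  70.] 17.3
carton 0.96 [478. 280.  89.  83.] ztop 0.102 rect [435. 494.] [161. 123.] 79.5
carton 0.2 [367. 269.  66.  71.] ztop 0.081 rect [578. 245.] [149.  70.] 17.3
small_jar 0.76 [296. 286.  15.  23.] ztop 0.052 rect [748. 124.] [36. 33.] 42.8
```

```bash
python3 - <<'E'
from h import *
a=cv2.imread("pics/top1.png")[90:340,130:530]; cv2.imwrite("pics/top1c.png",cv2.resize(a,(800,500),interpolation=cv2.INTER_CUBIC))
c,P,o=shot("wrist"); print(c["mount"],c["fov_y"]); print(o["position"],o["tool_rot"],R.from_quat(o["tool_rot"]).as_matrix().round(3),o["time"])
E
```

```text
[[ 1.50248744e-04  9.70662080e-01  2.40447716e-01  6.34247197e-02]
 [ 9.99999966e-01 -9.43886358e-05 -2.43833753e-04 -1.17147581e-03]
 [-2.13984646e-04  2.40447745e-01 -9.70662061e-01  1.96440636e-02]
 [ 0.00000000e+00  0.00000000e+00  0.00000000e+00  1.00000000e+00]] 59.841416329389446
[ 0.18756968 -0.59615413  0.40476472] [ 9.88409154e-01  1.51813515e-01 -1.01803975e-05  6.71087547e-06] [[ 0.954  0.3   -0.   ]
 [ 0.3   -0.954 -0.   ]
 [-0.     0.    -1.   ]] 1.2
```

View pics/top1c.png

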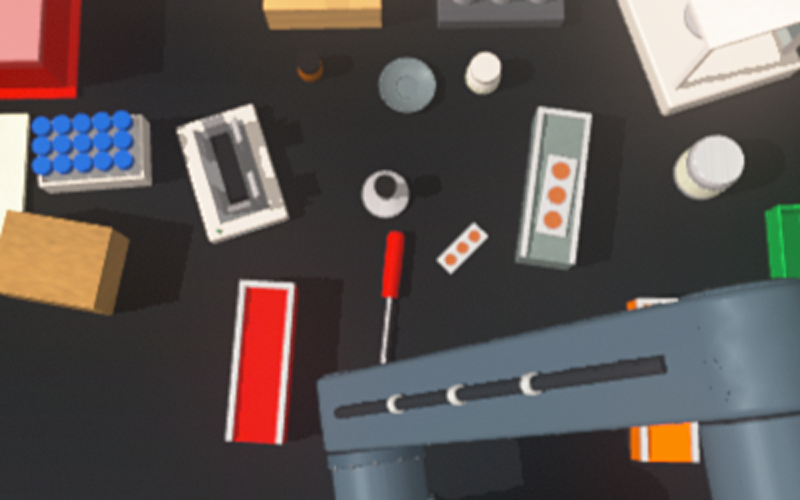

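step_arm([
  [0.029,0.0355,0,0,0,-2.66],
  [0.029,0.0355,0,0,0,-2.66],
  [0.029,0.0355,0,0,0,-2.66],
  [0.029,0.0355,0,0,0,-2.66],
  [0.029,0.0355,0,0,0,-2.66],
  [0.029,0.0355,0,0,0,-2.66],
  [0.029,0.0355,0,0,0,-2.66],
  [0.029,0.0355,0,0,0,-2.66],
  [0.029,0.0355,0,0,0,-2.66],
  [0.029,0.0355,0,0,0,-2.66],
  [0,0,0,0,0,0],
  [0,0,0,0,0,0],
], jaw=0.02, squeeze=20)

```text
time: 2.75
position: [0.4775, -0.2412, 0.4048]
tool_rot: [0.997, -0.079, -0.0, 0.0]
ft_force: [-0.2, -0.0, -0.2]
grip_width: 0.0198
grip_force: 0.0
```

```bash
cat >> h.py <<'E'
def rect(q):
    r=cv2.minAreaRect((q[:,:2]*1000).astype(np.float32)); b=cv2.boxPoints(r)
    e=[b[1]-b[0],b[2]-b[1]]; e=max(e,key=np.linalg.norm); a=np.degrees(np.arctan2(e[1],e[0])); a=(a+90)%180-90
    return np.round(r[0],1),np.round(sorted(r[1]),1),round(float(a),2)
def yaw(o): m=R.from_quat(o["tool_rot"]).as_matrix(); return np.degrees(np.arctan2(m[1,0],m[0,0]))
def carrier(n,zlo,zhi):
    c,P,o=shot(n)
    for r in cut_out("carrier",n)[:2]:
        m=cv2.erode(r["region"].astype(np.uint8),np.ones((3,3)))>0
        p=P[m&(c["depth"]>0)]
        if len(p)<20: continue
        z=np.median(p[:,2]); q=p[abs(p[:,2]-z)<.006]
        A=np.c_[q[:,:2]-q[:,:2].mean(0),np.ones(len(q))]; s=np.linalg.lstsq(A,q[:,2],rcond=None)[0]
        print(n,"carrier",round(r["confidence"],2),len(p),"zmed",round(z,4),rect(q),"slope",s[:2].round(3))
    return c,P,o
E
python3 - <<'E'
from h import *
c,P,o=carrier("wrist",0,1); cv2.imwrite("pics/w2.png",c["pixels"])
print(o["position"],yaw(o))
for r in cut_out("plinth","wrist")[:2]:
    p=P[r["region"]&(c["depth"]>0)]
    print("plinth",r["confidence"],rect(p),"rim",rect(p[abs(p[:,2]-.068)<.005]),"floor",rect(p[abs(p[:,2]-.06)<.003]),np.percentile(p[:,2],[5,50,95]))
carrier("top",0,1)
E
```

```text
wrist carrier 0.94 1247 zmed 0.0034 (array([ 460.6, -115.7]), array([28.6, 68.1]), -44.61) slope [-0.001 -0.003]
wrist carrier 0.79 6139 zmed 0.0647 (array([ 524. , -249.2]), array([ 42.7, 119.1]), -11.65) slope [ 0.    -0.002]
[ 0.4775145  -0.24123874  0.40477596] -9.079039315014882
plinth 0.95 (array([ 519. , -245.1]), array([ 98.4, 233.5]), -9.54) rim (array([ 529.8, -246.8]), array([ 80.3, 207.3]), -9.04) floor (array([ 530.2, -246.9]), array([ 64.3, 210.8]), -9.0) [0.05940854 0.06095828 0.06919679]
plinth 0.62 (array([ 292.5, -445.3]), array([ 25.1, 104. ]), 25.76) rim (array([ 319.5, -432.8]), array([ 9.7, 46.1]), -0.66) floor (array([ 320.7, -425.6]), array([ 8.2, 35.7]), -1.65) [0.05974023 0.06712724 0.06928901]
top carrier 0.54 105 zmed 0.0467 (array([740.7, 119.5]), array([28.8, 29.1]), -21.14) slope [0.001 0.119]
top carrier 0.47 63 zmed 0.0021 (array([ 465.2, -121.2]), array([15.3, 42.4]), -46.86) slope [-0.006 -0.054]
```

View pics/w2.png

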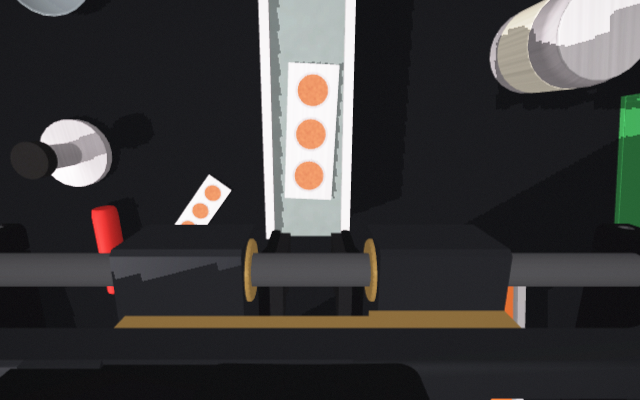

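step_arm([
  [0.034,-0.0051,0,0,0,0],
  [0.034,-0.0051,0,0,0,0],
  [0.034,-0.0051,0,0,0,0],
  [0.034,-0.0051,0,0,0,0],
  [0,0,-0.035,0,0,0],
  [0,0,-0.035,0,0,0],
  [0,0,-0.035,0,0,0],
  [0,0,-0.035,0,0,0],
  [0,0,-0.008,0,0,0],
  [0,0,-0.006,0,0,0],
  [0,0,0,0,0,0],
  [0,0,0,0,0,0],
])

```text
time: 4.5
position: [0.614, -0.2619, 0.2522]
tool_rot: [0.997, -0.08, 0.001, 0.001]
ft_force: [0.5, 0.2, -0.3]
grip_width: 0.0199
grip_force: 0.0
```

step_arm([
  [0,0,-0.003,0,0,0],
  [0,0,-0.002,0,0,0],
  [0,0,-0.001,0,0,0],
  [0,0,0,0,0,0],
  [0,0,0,0,0,0],
])

```text
time: 5.12
position: [0.6136, -0.2615, 0.2447]
tool_rot: [0.997, -0.08, -0.0, -0.0]
ft_force: [0.6, -0.4, 1.1]
grip_width: 0.0202
grip_force: 0.0
```

```bash
python3 - <<'E'
from h import *
o=get_obs(); print(o["position"],o["ft_force"],yaw(o))
c,P,o=carrier("wrist",0,1)
E
```

```text
[ 0.61359834 -0.26154841  0.24470477] [ 0.62519825 -0.39415897  1.08258999] -9.134249974004538
wrist carrier 0.69 612 zmed 0.0643 (array([ 580.6, -256.3]), array([ 7.4, 24.4]), 80.47) slope [-0.082  0.018]
```

step_arm([
  [0,0,-0.001,0,0,0],
  [0,0,0,0,0,0],
  [-0.0079,0.0013,0,0,0,0],
  [-0.0059,0.0009,0,0,0,0],
  [-0.0059,0.0009,0,0,0,0],
  [-0.0059,0.0009,0,0,0,0],
  [-0.0059,0.001,0,0,0,0],
  [-0.0059,0.001,0,0,0,0],
  [-0.0059,0.0009,0,0,0,0],
  [-0.0059,0.0009,0,0,0,0],
  [0,0,0,0,0,0],
])

```text
time: 6.6
position: [0.5639, -0.2536, 0.2438]
tool_rot: [0.997, -0.08, -0.0, -0.0]
ft_force: [-1.0, 0.1, -0.2]
grip_width: 0.0202
grip_force: 0.0
```

```bash
cat > s.py <<'E'
from h import *
o=get_obs(); print(o["position"],o["ft_force"],yaw(o))
for n in ["wrist","scene","top"]: c,P,o=carrier(n,0,1); cv2.imwrite(f"pics/l_{n}.png",c["pixels"])
E
python3 s.py
```

```text
[ 0.5638835  -0.25364113  0.2437506 ] [-0.95509721  0.07573004 -0.18407355] -9.147174387324712
wrist carrier 0.75 1222 zmed 0.0648 (array([ 535.7, -248.9]), array([16. , 24.1]), 80.83) slope [-0.011 -0.018]
scene carrier 0.5 3041 zmed 0.0891 (array([611.6, 458.5]), array([ 84.4, 143.9]), -86.1) slope [-0.024 -0.001]
scene carrier 0.44 59 zmed 0.0643 (array([ 454., -232.]), array([31.1, 42.6]), 53.02) slope [0.013 0.025]
top carrier 0.48 146 zmed 0.0022 (array([ 456.1, -111.6]), array([20.1, 69.2]), -45.97) slope [-0.019 -0.006]
top carrier 0.37 2247 zmed 0.0295 (array([573.3, 239.6]), array([121.4, 186.1]), 17.98) slope [-0.002  0.002]
```

step_arm([
  [-0.0059,0.0009,0,0,0,0],
  [-0.0059,0.0009,0,0,0,0],
  [-0.0059,0.001,0,0,0,0],
  [-0.0059,0.0009,0,0,0,0],
  [-0.0059,0.001,0,0,0,0],
  [-0.0059,0.0009,0,0,0,0],
  [-0.003,0.0005,0,0,0,0],
  [0,0,0,0,0,0],
])

```text
time: 7.9
position: [0.5257, -0.2476, 0.2437]
tool_rot: [0.997, -0.08, -0.0, -0.0]
ft_force: [-0.2, 0.2, -0.2]
grip_width: 0.0199
grip_force: 0.0
```

```bash
python3 s.py; python3 - <<'E'
from h import *
a=cv2.imread("pics/l_scene.png")[110:270,180:400]; b=cv2.imread("pics/l_wrist.png")
cv2.imwrite("pics/v3.png",np.hstack([cv2.resize(a,(400,291),interpolation=2),cv2.resize(b,(400,291))]))
E
```

```text
[ 0.52567424 -0.24757042  0.24369831] [-0.15996449  0.203344   -0.20906701] -9.142978626715637
wrist carrier 0.66 1229 zmed 0.0648 (array([ 497.6, -243. ]), array([15.7, 24.2]), 80.0) slope [-0.014 -0.015]
scene carrier 0.6 107 zmed 0.0026 (array([ 457.8, -108.8]), array([27.7, 72.1]), -53.12) slope [0.067 0.075]
top carrier 0.8 143 zmed 0.002 (array([ 450.4, -109.6]), array([24.3, 62.2]), -47.69) slope [ 0.014 -0.002]
top carrier 0.59 42 zmed 0.0652 (array([ 643.4, -232.1]), array([12.9, 28.7]), -32.16) slope [-0.004  0.106]
```

View pics/v3.png

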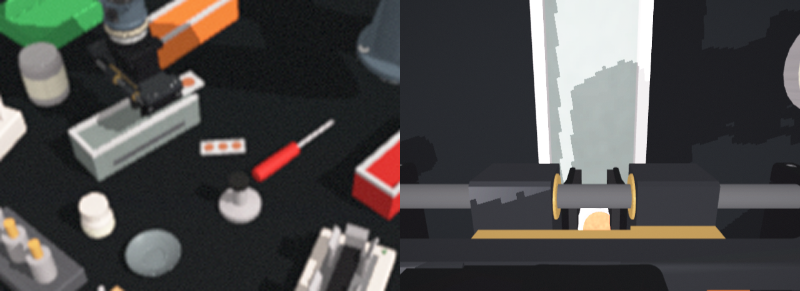

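```bash
cat > ov.py <<'E'
from h import *
E0=np.array([.4264,-.2319]); a=np.radians(-9.05); ex=np.array([np.cos(a),np.sin(a)]); ey=np.array([-ex[1],ex[0]])
for n in ["scene","top","wrist"]:
    c,P,o=shot(n); d=P[...,:2]-E0; s=d@ex; t=d@ey
    m=(c["depth"]>0)&(abs(t)<.03)&(s<.0)&(s>-.1)&(abs(P[...,2]-.063)<.006)
    m2=(c["depth"]>0)&(abs(t)<.05)&(s<.2)&(s>-.1)&(abs(P[...,2]-.068)<.0035)&(abs(t)>.033)&(abs(t)<.039)
    if m.sum()>5: print(n,m.sum(),"s",np.percentile(s[m],[1,5,50]).round(4),"t",np.percentile(t[m],[2,50,98]).round(4),"z",np.median(P[m][:,2]).round(4))
    if m2.sum()>5: print(n,"rim min s",np.percentile(s[m2],[1,3]).round(4))
E
python3 ov.py
```

```text
scene 78 s [-0.0313 -0.03   -0.0163] t [-0.024  -0.0002  0.0204] z 0.0635
scene rim min s [0.0047 0.0087]
top 15 s [-0.0326 -0.0325 -0.0295] t [0.     0.0086 0.0154] z 0.0629
wrist rim min s [0.1157 0.1177]
```

step_arm([
  [-0.0054,0.0009,0,0,0,0],
  [-0.0054,0.0008,0,0,0,0],
  [-0.003,0.0005,0,0,0,0],
  [0,0,0,0,0,0],
  [0.005,-0.0008,0,0,0,0],
  [0.005,-0.0008,0.01,0,0,0],
  [0,0,0.035,0,0,0],
  [0,0,0.035,0,0,0],
  [0,0,0.035,0,0,0],
  [-0.04,0.0063,0.03,0,0,0],
  [-0.04,0.0063,0.02,0,0,0],
  [0,0,0,0,0,0],
], jaw=0.02)

```text
time: 9.85
position: [0.4407, -0.2338, 0.4109]
tool_rot: [0.997, -0.08, 0.001, 0.001]
ft_force: [0.4, 0.0, -0.1]
grip_width: 0.02
grip_force: 0.0
```

```bash
python3 ov.py; python3 s.py
```

```text
scene 117 s [-0.0445 -0.0426 -0.0221] t [-0.025  -0.0003  0.0207] z 0.0638
scene rim min s [0.0053 0.0128]
top rim min s [0.1195 0.1197]
wrist 2011 s [-0.0473 -0.0452 -0.0222] t [-0.0246 -0.0031  0.0174] z 0.0646
wrist rim min s [0.0024 0.0065]
[ 0.44295836 -0.23482012  0.40911873] [ 0.5451541  -0.67009567  0.24902136] -9.138520091144478
wrist carrier 0.8 5084 zmed 0.0647 (array([ 437.8, -237.4]), array([ 41.7, 117.3]), -9.35) slope [ 0.    -0.002]
wrist carrier 0.77 1602 zmed 0.0034 (array([ 455.9, -111.2]), array([27.3, 79.1]), -46.5) slope [-0.003 -0.005]
scene carrier 0.65 244 zmed 0.064 (array([ 442.1, -234.3]), array([ 46.6, 111.8]), -8.21) slope [0.005 0.01 ]
scene carrier 0.53 101 zmed 0.0026 (array([ 458.7, -107.5]), array([25.6, 71.6]), -42.41) slope [0.058 0.036]
top carrier 0.6 139 zmed 0.002 (array([ 457.1, -114.1]), array([18. , 69.7]), -45.51) slope [-0.006 -0.018]
```

step_arm([
  [-0.022,0.0018,0,0,0,-0.2],
  [-0.0216,0.0017,0,0,0,0],
  [0,0,-0.03,0,0,0],
  [0,0,-0.03,0,0,0],
  [0,0,-0.03,0,0,0],
  [0,0,-0.03,0,0,0],
  [0,0,-0.025,0,0,0],
  [0,0,-0.015,0,0,0],
  [0,0,-0.01,0,0,0],
  [0,0,0,0,0,0],
], jaw=0.087)

```text
time: 11.55
position: [0.3987, -0.231, 0.2381]
tool_rot: [0.997, -0.081, -0.001, -0.0]
ft_force: [-0.3, -0.3, -0.1]
grip_width: 0.0871
grip_force: 0.0
```

```bash
python3 s.py
```

```text
[ 0.39865643 -0.2309596   0.23812101] [-0.34115252 -0.32192797 -0.08295904] -9.331904923265823
wrist carrier 0.85 6073 zmed 0.0033 (array([ 455.9, -110.9]), array([30.2, 80.9]), -45.68) slope [-0.002 -0.002]
wrist carrier 0.76 22883 zmed 0.0646 (array([ 438. , -237.4]), array([ 43.7, 120.4]), -9.21) slope [0. 0.]
scene carrier 0.5 197 zmed 0.0638 (array([ 444.6, -236. ]), array([42.4, 96.8]), -9.7) slope [0.014 0.023]
scene carrier 0.49 104 zmed 0.0022 (array([ 460.1, -106.4]), array([27.5, 71.2]), -47.2) slope [0.044 0.045]
```

step_arm([
  [0,0,-0.007,0,0,0],
  [0,0,-0.005,0,0,0],
  [0,0,0,0,0,0],
  [0,0,0,0,0,0],
])

```text
time: 12.35
position: [0.3986, -0.231, 0.2266]
tool_rot: [0.997, -0.081, -0.0, -0.0]
ft_force: [0.5, 0.1, -0.2]
grip_width: 0.0872
grip_force: 0.0
```

step_arm([
  [0,0,0,0,0,0],
  [0,0,0,0,0,0],
  [0,0,0,0,0,0],
  [0,0,0,0,0,0],
  [0,0,0,0,0,0],
  [0,0,0,0,0,0],
  [0,0,0,0,0,0],
  [0,0,0,0,0,0],
], jaw=0.03, squeeze=40)

```text
time: 13.35
position: [0.3986, -0.231, 0.2268]
tool_rot: [0.997, -0.081, 0.0, 0.0]
ft_force: [1.2, 0.6, -0.1]
grip_width: 0.043
grip_force: 40.0
```

step_arm([
  [0,0,0.004,0,0,0],
  [0,0,0.008,0,0,0],
  [0,0,0.015,0,0,0],
  [0,0,0.018,0,0,0],
  [0,0,0.018,0,0,0],
  [0,0,0.012,0,0,0],
  [0,0,0.005,0,0,0],
  [0,0,0,0,0,0],
  [0,0,0,0,0,0],
])

```text
time: 14.48
position: [0.3984, -0.2308, 0.3063]
tool_rot: [0.997, -0.081, -0.0, -0.0]
ft_force: [-0.4, -0.0, -0.3]
grip_width: 0.0432
grip_force: 40.0
```

```bash
cat > hold.py <<'E'
from h import *
# carrier in hand: points in tool frame
o=get_obs(); c=camera("wrist"); P=cloud(c,np.array(c["mount"])); m=(c["depth"]>0)
for r in cut_out("carrier","wrist")[:2]:
    p=P[m&r["region"]]; p=p[abs(p[:,2]-.162)<.03]
    if len(p)<500: continue
    A=np.c_[p[:,:2],np.ones(len(p))]; s=np.linalg.lstsq(A,p[:,2],rcond=None)[0]
    print("tool-frame top: rect",rect(p),"plane",s.round(4),"z at x=0,40:",round(s[2],4),round(s[2]+.04*s[0],4))
print(o["position"],yaw(o),o["grip_width"],o["ft_force"]); cv2.imwrite("pics/l_wrist.png",c["pixels"])
c,P,o=shot("top")
for l in ["post","nest"]:
    for r in cut_out(l,"top")[:1]:
        p=P[r["region"]&(c["depth"]>0)]; print(l,rect(p[abs(p[:,2]-.07)<.006]), rect(p[abs(p[:,2]-.028)<.004]))
E
python3 hold.py
```

```text
tool-frame top: rect (array([40. ,  1.1]), array([ 47.9, 120.6]), -0.01) plane [0.0054 0.0006 0.1622] z at x=0,40: 0.1622 0.1624
[ 0.39841879 -0.23084218  0.30628787] -9.339335835537158 0.043182784494836916 [-0.4191971  -0.01521728 -0.26732624]
post (array([548.3,  17.7]), array([1.9, 9.6]), -31.19) (array([0., 0.]), array([0., 0.]), 0.0)
nest (array([576.8, 242.4]), array([ 59.1, 140.2]), 16.44) (array([574.8, 240.8]), array([124.4, 190. ]), 17.6)
```

step_arm([
  [0.005,0.008,0.008,0,0,0.6],
  [0.01,0.017,0.014,0,0,1.35],
  [0.01,0.017,0.014,0,0,1.35],
  [0.011,0.018,0.014,0,0,1.35],
  [0.011,0.018,0.014,0,0,1.35],
  [0.01,0.017,0.014,0,0,1.35],
  [0.01,0.017,0.01,0,0,1.35],
  [0.005,0.008,0.006,0,0,0.64],
  [0,0,0,0,0,0],
  [0,0,0,0,0,0],
])

```text
time: 15.98
position: [0.4702, -0.1111, 0.4004]
tool_rot: [1.0, -0.0, -0.001, -0.0]
ft_force: [-0.6, -0.3, -1.2]
grip_width: 0.043
grip_force: 40.0
```

```bash
cat > post.py <<'E'
from h import *
for n in ["wrist","scene","top"]:
    c,P,o=shot(n)
    if n=="wrist": print(o["position"],yaw(o),o["grip_width"]); cv2.imwrite("pics/l_wrist.png",c["pixels"])
    m=(c["depth"]>0)&(abs(P[...,2]-.07)<.004)&(np.hypot(P[...,0]-.542,P[...,1]-.005)<.04)
    if m.sum()>5:
        q=P[m]; print(n,m.sum(),"enclosing circle",cv2.minEnclosingCircle((q[:,:2]*1000).astype(np.float32)),rect(q),"mean",q.mean(0).round(4))
E
python3 post.py; python3 hold.py
```

```text
[ 0.47024835 -0.11112348  0.40041596] -0.012970812993445695 0.04295122177353508
wrist 1328 enclosing circle ((540.9918212890625, 6.388735294342041), 17.38100242614746) (array([541. ,   6.4]), array([33.8, 33.8]), 9.41) mean [0.5412 0.0059 0.0704]
scene 75 enclosing circle ((542.8646850585938, 7.481621742248535), 18.742937088012695) (array([544.6,   7.7]), array([32.2, 32.6]), 13.69) mean [0.5445 0.0083 0.0699]
top 83 enclosing circle ((540.8404541015625, 4.102051258087158), 16.697690963745117) (array([541.9,   4.1]), array([27.9, 32.8]), 89.34) mean [0.5409 0.0036 0.0695]
tool-frame top: rect (array([40. , -0.6]), array([ 44.8, 120.6]), 0.25) plane [0.0053 0.     0.1622] z at x=0,40: 0.1622 0.1624
[ 0.4702687  -0.11139263  0.40030562] -0.05348888948626805 0.042762429168641 [ 0.20299928 -0.66497019 -0.746046  ]
post (array([540.4,   4.1]), array([31. , 32.8]), 89.88) (array([530.2,   5.9]), array([0.2, 6.1]), 87.46)
nest (array([577. , 243.1]), array([ 63.3, 137.8]), 17.53) (array([574.6, 240.6]), array([124.6, 191.1]), 17.48)
```

View pics/l_wrist.png

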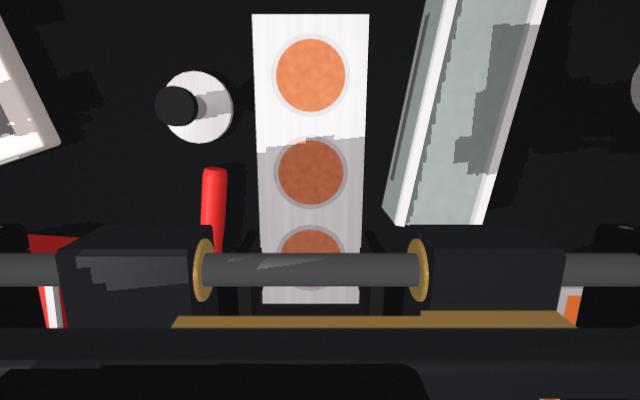

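step_arm([
  [0.004,0.015,0,0,0,0],
  [0.008,0.029,0,0,0,0],
  [0.008,0.029,0,0,0,0],
  [0.007,0.029,0,0,0,0],
  [0.004,0.015,-0.01,0,0,0],
  [0,0,-0.03,0,0,0],
  [0,0,-0.035,0,0,0],
  [0,0,-0.035,0,0,0],
  [0,0,-0.025,0,0,0],
  [0,0,-0.015,0,0,0],
  [0,0,-0.006,0,0,0],
  [0,0,0,0,0,0],
])

```text
time: 17.88
position: [0.5018, 0.006, 0.2448]
tool_rot: [1.0, 0.0, 0.0, 0.0]
ft_force: [0.2, -0.3, -1.2]
grip_width: 0.0429
grip_force: 40.0
```

step_arm([
  [0,0,0,0,0,0],
])

```text
time: 18.0
position: [0.5019, 0.006, 0.2455]
tool_rot: [1.0, 0.0, 0.001, 0.0]
ft_force: [0.3, 1.0, -0.2]
grip_width: 0.0431
grip_force: 40.0
```

```bash
python3 hold.py
```

```text
tool-frame top: rect (array([40. , -0.5]), array([ 44.4, 120.5]), -0.03) plane [ 0.0053 -0.0002  0.1622] z at x=0,40: 0.1622 0.1624
[0.5019438  0.00598135 0.24552662] 0.00284539008931604 0.04310923711350243 [ 0.28979317  1.04480259 -0.235111  ]
nest (array([636.7, 251.6]), array([17.8, 53.2]), 77.06) (array([659.6, 249.4]), array([ 49.4, 111.5]), 82.75)
```

step_arm([
  [-0.001,0,-0.004,0,0,0],
  [0,0,-0.003,0,0,0],
  [0,0,-0.001,0,0,0],
  [0,0,0,0,0,0],
  [0,0,0,0,0,0],
])

```text
time: 18.88
position: [0.5004, 0.0061, 0.2367]
tool_rot: [1.0, 0.0, -0.0, -0.0]
ft_force: [-0.5, -0.0, 0.7]
grip_width: 0.043
grip_force: 40.0
```

step_arm([
  [0,0,-0.001,0,0,0],
  [0,0,0,0,0,0],
  [0,0,0,0,0,0],
])

```text
time: 19.25
position: [0.5004, 0.0061, 0.2359]
tool_rot: [1.0, 0.0, -0.0, -0.0]
ft_force: [-2.3, -0.1, 4.1]
grip_width: 0.0429
grip_force: 40.0
```

step_arm([
  [0,0,0.0003,0,0,0],
  [0,0,0,0,0,0],
])

```text
time: 19.5
position: [0.5005, 0.0061, 0.236]
tool_rot: [1.0, 0.0, -0.0, -0.0]
ft_force: [-3.2, 0.8, 4.2]
grip_width: 0.0432
grip_force: 40.0
```

step_arm([
  [0,0,0,0,0,0],
  [0,0,0,0,0,0],
  [0,0,0,0,0,0],
  [0,0,0,0,0,0],
  [0,0,0,0,0,0],
  [0,0,0,0,0,0],
], jaw=0.082)

```text
time: 20.25
position: [0.5006, 0.006, 0.2361]
tool_rot: [1.0, 0.0, 0.0, 0.0]
ft_force: [-0.3, 0.3, 0.5]
grip_width: 0.0814
grip_force: 0.0
```

```bash
python3 hold.py;python3 s.py
```

```text
tool-frame top: rect (array([39.8, -0.6]), array([ 44.4, 120.5]), 0.08) plane [-0.0007 -0.0003  0.1615] z at x=0,40: 0.1615 0.1614
[0.5006192  0.00602135 0.23605058] 0.0036167030633171633 0.08144042473858082 [-0.32196348  0.2544374   0.52608145]
nest (array([641.8, 251.6]), array([ 4.8, 11.9]), -89.03) (array([656.8, 226.4]), array([41.3, 47.9]), -76.99)
[0.50057529 0.00603332 0.2360579 ] [-0.12813297 -0.51581784  0.55544148] 0.0014952101946661593
wrist carrier 0.73 26674 zmed 0.0746 (array([540.7,   6.7]), array([ 43.6, 119.9]), 0.05) slope [0.001 0.   ]
scene carrier 0.74 566 zmed 0.079 (array([ 585.1, -452.7]), array([23.1, 66.5]), -29.41) slope [-0.119 -0.117]
scene carrier 0.65 335 zmed 0.0739 (array([549.1,   8.4]), array([ 41.9, 104.8]), -0.43) slope [0.004 0.007]
top carrier 0.49 164 zmed 0.0023 (array([ 456.2, -113.4]), array([21.9, 71.7]), -46.16) slope [-0.01  -0.024]
```

step_arm([
  [0,0,0.01,0,0,0],
  [0,0,0.025,0,0,0],
  [0,0,0.035,0,0,0],
  [0.002,0.025,0.035,0,0,2.5],
  [0.003,0.04,0.035,0,0,3],
  [0.003,0.04,0.03,0,0,3],
  [0.003,0.04,0,0,0,3],
  [0.003,0.04,0,0,0,3],
  [0.003,0.0315,0,0,0,3],
  [0,0,0,0,0,0],
  [0,0,0,0,0,0],
  [0,0,0,0,0,0],
])

```text
time: 22.3
position: [0.5175, 0.2215, 0.4062]
tool_rot: [0.988, 0.151, -0.0, 0.0]
ft_force: [0.5, 0.7, 0.3]
grip_width: 0.0823
grip_force: 0.0
```

```bash
cat > nest.py <<'E'
from h import *
c,P,o=shot("wrist"); cv2.imwrite("pics/w_nest.png",c["pixels"]); print(o["position"],yaw(o))
Z=P[...,2]; ok=(c["depth"]>0)&(np.hypot(P[...,0]-.575,P[...,1]-.241)<.12)
for nm,lo,hi in [("base",.025,.031),("support",.0605,.064),("guide tops",.080,.09)]:
    m=ok&(Z>lo)&(Z<hi)
    k,lab,st,_=cv2.connectedComponentsWithStats(m.astype(np.uint8))
    print(nm,rect(P[m]),[ (rect(P[lab==i]),st[i,4]) for i in range(1,k) if st[i,4]>60])
m=ok&(Z>.0605)&(Z<.064); k,lab,st,_=cv2.connectedComponentsWithStats(m.astype(np.uint8)); i=1+np.argmax(st[1:,4]); print("support mean",P[lab==i].mean(0))
for r in cut_out("nest","wrist")[:1]: print(r["confidence"],rect(P[r["region"]&(c["depth"]>0)]))
E
python3 nest.py
```

```text
[0.51752    0.22146357 0.40615149] 17.408761811705332
base (array([576. , 243.7]), array([124.7, 188.5]), 17.47) [((array([576. , 243.7]), array([124.7, 188.5]), 17.47), np.int32(15096))]
support (array([576.1, 243. ]), array([ 58.3, 126.5]), 16.23) [((array([575.5, 243.6]), array([ 28. , 104.2]), 17.49), np.int32(3567))]
guide tops (array([576.1, 243.9]), array([ 70.1, 146.5]), 17.51) [((array([642.2, 264.5]), array([ 8.2, 33.7]), -72.6), np.int32(484)), ((array([608.3, 286.5]), array([ 8.1, 38. ]), 17.63), np.int32(461)), ((array([627.1, 227.3]), array([ 7.7, 38.2]), 17.2), np.int32(453)), ((array([524.5, 260.5]), array([ 7.6, 37.9]), 16.21), np.int32(367)), ((array([543.2, 200.8]), array([ 7.7, 37.9]), 17.97), np.int32(371)), ((array([509.8, 222.7]), array([ 7.3, 33.4]), -72.54), np.int32(317))]
support mean [0.57746518 0.24421289 0.06244894]
0.62 (array([578. , 246.2]), array([133.4, 196.4]), 18.96)
```

View pics/w_nest.png

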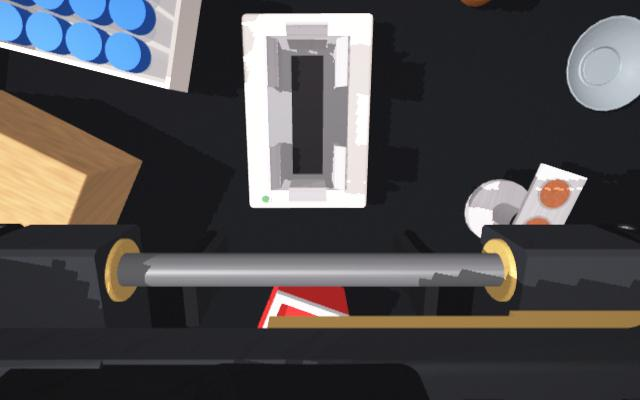

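step_arm([
  [0.003,-0.026,0,0,0,-2.45],
  [0.004,-0.038,0,0,0,-3],
  [0.004,-0.038,0,0,0,-3],
  [0.004,-0.038,0,0,0,-3],
  [0.004,-0.038,0,0,0,-3],
  [0.0042,-0.0369,-0.01,0,0,-3],
  [0,0,-0.03,0,0,0],
  [0,0,-0.035,0,0,0],
  [0,0,-0.03,0,0,0],
  [0,0,-0.02,0,0,0],
  [0,0,0,0,0,0],
  [0,0,0,0,0,0],
], jaw=0.082)

```text
time: 23.9
position: [0.5411, 0.0072, 0.2817]
tool_rot: [1.0, 0.0, 0.001, 0.0]
ft_force: [-0.1, 0.0, 0.8]
grip_width: 0.0819
grip_force: 0.0
```

```bash
python3 hold.py; python3 s.py | head -3
```

```text
[0.54113885 0.00721951 0.28173797] 0.018153934821049576 0.08194218016722028 [-0.07058591  0.01122837  0.81089502]
nest (array([620.3, 253.3]), array([47.5, 65. ]), 82.54) (array([620.2, 255.4]), array([ 93.2, 124.5]), -73.69)
[0.54100125 0.00760207 0.28193929] [-0.3621954  -0.12986887 -0.86600242] 0.05479013183339748
wrist carrier 0.71 11820 zmed 0.0747 (array([543.7,   6.5]), array([ 43. , 112.5]), 0.01) slope [-0.001  0.001]
scene carrier 0.63 246 zmed 0.0738 (array([558.9,   6.4]), array([39.3, 83. ]), 3.2) slope [0.014 0.004]
```

step_arm([
  [-0.0004,-0.0008,-0.015,0,0,0],
  [0,0,-0.015,0,0,0],
  [0,0,-0.009,0,0,0],
  [0,0,-0.005,0,0,0],
  [0,0,-0.0017,0,0,0],
  [0,0,0,0,0,0],
  [0,0,0,0,0,0],
])

```text
time: 25.32
position: [0.5406, 0.0068, 0.2357]
tool_rot: [1.0, 0.0, 0.0, 0.0]
ft_force: [0.9, 1.0, 0.3]
grip_width: 0.0819
grip_force: 0.0
```

step_arm([
  [0,0,0,0,0,0],
  [0,0,0,0,0,0],
  [0,0,0,0,0,0],
  [0,0,0,0,0,0],
  [0,0,0,0,0,0],
  [0,0,0,0,0,0],
  [0,0,0,0,0,0],
], jaw=0.03, squeeze=35)

```text
time: 26.2
position: [0.5404, 0.0068, 0.2353]
tool_rot: [1.0, 0.0, -0.0, 0.0]
ft_force: [0.3, -0.1, 1.3]
grip_width: 0.0431
grip_force: 35.0
```

```bash
python3 hold.py; python3 s.py | head -3
```

```text
tool-frame top: rect (array([17.2,  1.1]), array([47.4, 85.9]), -0.08) plane [-0.002   0.0017  0.1608] z at x=0,40: 0.1608 0.1607
[0.54038355 0.00681946 0.23534559] 0.05540359900530181 0.04314822970644413 [ 0.27555841 -0.09582749  1.28408803]
nest (array([0., 0.]), array([0., 0.]), 0.0) (array([667.9, 227.4]), array([19.9, 39.4]), -77.09)
[0.540403   0.00680054 0.23535317] [ 0.09391363 -0.25560756  0.6802145 ] 0.05160467989209433
wrist carrier 0.91 15531 zmed 0.0746 (array([557.6,   7.3]), array([43.3, 84.9]), 0.07) slope [ 0.002 -0.001]
scene carrier 0.82 179 zmed 0.0738 (array([573.9,  10.7]), array([41.9, 56.1]), -6.54) slope [-0.004  0.013]
```

step_arm([
  [0,0,0.004,0,0,0],
  [0,0,0.016,0,0,0],
  [0,0,0.03,0,0,0],
  [0.002,0.0125,0.03,0,0,1.4],
  [0.005,0.034,0.015,0,0,2.5],
  [0.0055,0.034,0,0,0,2.5],
  [0.0055,0.036,0,0,0,2.5],
  [0.0055,0.036,0,0,0,2.5],
  [0.005,0.034,0,0,0,2.5],
  [0.005,0.034,0,0,0,2.5],
  [0.002,0.016,0,0,0,1],
  [0,0,0,0,0,0],
])

```text
time: 28.25
position: [0.5756, 0.244, 0.3308]
tool_rot: [0.988, 0.152, 0.0, 0.0]
ft_force: [-0.6, 0.4, -0.8]
grip_width: 0.0429
grip_force: 35.0
```

step_arm([
  [0,0,-0.02,0,0,0],
  [0,0,-0.025,0,0,0],
  [0,0,-0.018,0,0,0],
  [0,0,-0.005,0,0,0],
  [0,0,0,0,0,0],
  [0,0,0,0,0,0],
  [0,0,0,0,0,0],
])

```text
time: 29.12
position: [0.5762, 0.2434, 0.2632]
tool_rot: [0.988, 0.152, 0.001, -0.0]
ft_force: [0.1, -1.0, -0.4]
grip_width: 0.0428
grip_force: 35.0
```

```bash
python3 hold.py; python3 - <<'E'
from h import *
c,P,o=shot("wrist"); cv2.imwrite("pics/w_ins.png",c["pixels"])
Z=P[...,2]; ok=(c["depth"]>0)&(np.hypot(P[...,0]-.575,P[...,1]-.241)<.12)
m=ok&(Z>.080)&(Z<.087); k,lab,st,_=cv2.connectedComponentsWithStats(m.astype(np.uint8))
print([ (rect(P[lab==i]),int(st[i,4])) for i in range(1,k) if st[i,4]>60])
m=ok&(Z>.025)&(Z<.031); print("base",rect(P[m]))
c,P,o=shot("scene"); cv2.imwrite("pics/s_ins.png",cv2.resize(c["pixels"][200:330,280:450],(680,520),interpolation=2))
E
```

```text
tool-frame top: rect (array([11.7, -0.9]), array([52.4, 97.3]), -0.06) plane [-0.0021 -0.0009  0.1609] z at x=0,40: 0.1609 0.1608
[0.5761611  0.24343618 0.26319951] 17.45581883707523 0.042801173132485035 [ 0.11833444 -0.97993832 -0.40730519]
post (array([540.4,   4.1]), array([31.6, 32.7]), 35.34) (array([531. ,   4.4]), array([0. , 9.3]), 82.01)
nest (array([531.5, 206.1]), array([22.8, 45.9]), -21.86) (array([578.5, 216.6]), array([ 75. , 183.2]), 17.62)
[((array([642.2, 264.7]), array([ 7.1, 33.9]), -72.55), 1239), ((array([627.1, 227.5]), array([ 8.5, 38. ]), 17.72), 1384), ((array([608.2, 286.5]), array([ 8.6, 37.8]), 17.98), 1372)]
base (array([608.9, 254.2]), array([120.3, 124.7]), -72.5)
```

View pics/w_ins.png

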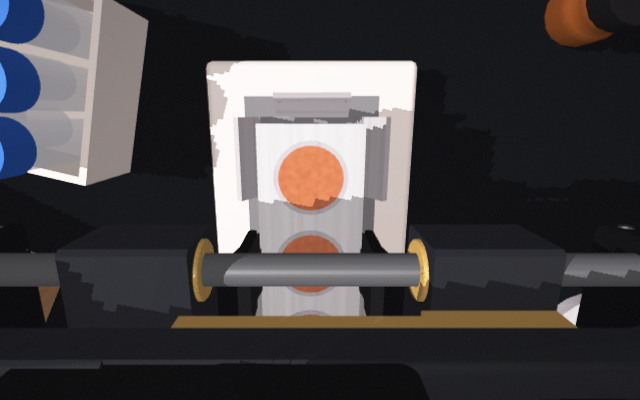

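step_arm([
  [-0.0002,0,-0.008,0,0,0],
  [0,0,-0.008,0,0,0],
  [0,0,-0.007,0,0,0],
  [0,0,-0.005,0,0,0],
  [0,0,-0.003,0,0,0],
  [0,0,-0.002,0,0,0],
  [0,0,0,0,0,0],
  [0,0,0,0,0,0],
])

```text
time: 30.48
position: [0.5758, 0.2434, 0.2296]
tool_rot: [0.988, 0.152, 0.0, -0.0]
ft_force: [-0.8, 0.6, -1.8]
grip_width: 0.0429
grip_force: 35.0
```

step_arm([
  [0,0,-0.0015,0,0,0],
  [0,0,0,0,0,0],
  [0,0,0,0,0,0],
])

```text
time: 30.85
position: [0.5757, 0.2433, 0.2279]
tool_rot: [0.988, 0.152, 0.0, -0.0]
ft_force: [-0.0, -0.0, -1.3]
grip_width: 0.0432
grip_force: 35.0
```

step_arm([
  [0,0,-0.0007,0,0,0],
  [0,0,0,0,0,0],
  [0,0,0,0,0,0],
])

```text
time: 31.22
position: [0.5757, 0.2434, 0.2274]
tool_rot: [0.988, 0.152, 0.0, -0.0]
ft_force: [-0.6, -0.8, 1.9]
grip_width: 0.0429
grip_force: 35.0
```

step_arm([
  [0,0,-0.0006,0,0,0],
  [0,0,0,0,0,0],
  [0,0,0,0,0,0],
])

```text
time: 31.6
position: [0.5757, 0.2433, 0.2273]
tool_rot: [0.988, 0.152, 0.0, 0.0]
ft_force: [-2.4, -1.3, 5.0]
grip_width: 0.0432
grip_force: 35.0
```

step_arm([
  [0,0,0,0,0,0],
  [0,0,0,0,0,0],
  [0,0,0,0,0,0],
  [0,0,0,0,0,0],
  [0,0,0,0,0,0],
], jaw=0.065)

```text
time: 32.22
position: [0.5757, 0.2434, 0.2264]
tool_rot: [0.988, 0.152, -0.0, 0.0]
ft_force: [1.4, -0.6, 0.0]
grip_width: 0.0649
grip_force: 0.0
```

step_arm([
  [0,0,0.006,0,0,0],
  [0,0,0.015,0,0,0],
  [0,0,0.03,0,0,0],
  [0,0,0.04,0,0,0],
  [-0.02,-0.006,0.04,0,0,0],
  [-0.02,-0.006,0.04,0,0,0],
  [-0.02,-0.006,0,0,0,0],
  [0,0,0,0,0,0],
  [0,0,0,0,0,0],
])

```text
time: 33.35
position: [0.5162, 0.2254, 0.3979]
tool_rot: [0.988, 0.152, 0.001, -0.0]
ft_force: [0.1, -0.0, -0.3]
grip_width: 0.0652
grip_force: 0.0
```

```bash
python3 s.py; python3 nest.py|tail -3; python3 - <<'E'
from h import *
a=cv2.imread("pics/l_scene.png"); b=cv2.imread("pics/l_wrist.png"); t=cv2.imread("pics/l_top.png")
cv2.imwrite("pics/v9.png",np.vstack([np.hstack([cv2.resize(a,(400,250)),cv2.resize(t,(400,250))]),cv2.resize(b[0:240,120:632],(800,345))[:, :]]))
E
```

```text
[0.51619808 0.22543326 0.3979121 ] [ 0.12561138 -0.00894477 -0.27860646] 17.448342796398336
wrist carrier 0.74 6707 zmed 0.0667 (array([575.6, 244.3]), array([ 42.3, 118.3]), 17.32) slope [ 0.    -0.001]
scene carrier 0.89 457 zmed 0.0657 (array([578.2, 245.2]), array([ 38.2, 115.4]), 16.78) slope [ 0.007 -0.006]
scene carrier 0.51 113 zmed 0.0023 (array([ 456.4, -109.8]), array([30. , 71.7]), -49.09) slope [0.043 0.053]
top carrier 0.55 172 zmed 0.0028 (array([ 455.5, -112. ]), array([23.3, 73.8]), -47.68) slope [0.013 0.013]
guide tops (array([575.5, 243.6]), array([ 70.1, 147. ]), 17.58) [((array([641.9, 264.6]), array([ 7.7, 34. ]), -72.42), np.int32(497)), ((array([608.4, 286.7]), array([ 7.9, 38.2]), 17.54), np.int32(484)), ((array([627. , 227.4]), array([ 8.2, 38.1]), 17.72), np.int32(500)), ((array([524.5, 260.1]), array([ 7.9, 38.1]), 18.89), np.int32(391)), ((array([543.2, 200.7]), array([ 7.6, 37.9]), 17.18), np.int32(385)), ((array([509.3, 222.9]), array([ 8.3, 33.3]), -72.65), np.int32(370))]
support mean [0.51562482 0.22475897 0.06177636]
0.73 (array([573.9, 242.6]), array([133.1, 193.4]), 17.77)
```

View pics/v9.png

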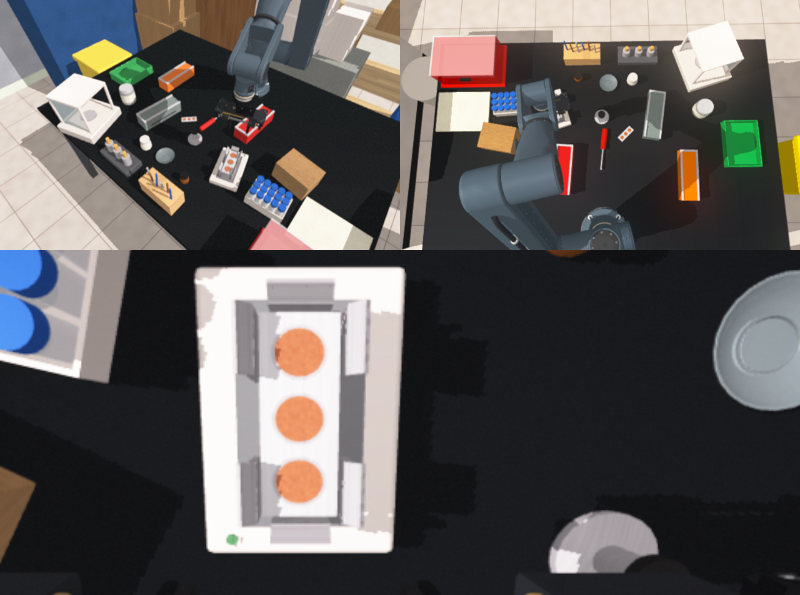

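The carrier lies flat in the nest, pellets up. Its top is at 66.5 mm, its yaw matches the nest's, and it sits between all the guides at about (300, 420) in the lower view. The robot is clear of it and nothing else has moved.

```bash
python3 -c "
from rig import hand_in
print(hand_in())"
```

```text
the job is handed in; nothing more can be done
None
```

The carrier was slid over the plinth's open edge, balanced on the post, regripped by its middle and laid flat, pellets up, between all the nest's guides; I handed the job in at about 34 s, and no verdict came back.

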